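Cover the freshly set brooch with an upturned glass tumbler

ROBOT

A 6-joint arm with a two-finger parallel gripper is mounted at the origin on the work surface. World frame = base frame: x ahead of the robot, y to its left, z up, the work surface at z = 0. Lengths are in m, angles in degrees, forces in N, time in s.
With the tool pointing down it reaches from about 0.35 to 0.875 m from the base axis. Payload 4.2 kg.
Tool frame: the origin (TCP) lies midway between the tips of the shut fingers; the grasp point (between the pads) lies 19 mm behind it; z points along the fingers, y is the line along which they close (so a half turn about z gives the same grasp; the last joint's range is limited). The gripper opens to 87 mm and grips with 3 to 60 N. Pads are 19 mm wide; open, the fingers measure 117 mm over their backs; the gripper's body (75 mm by 190 mm) begins 51 mm behind the grasp point.
Start: joints at [84.087, 22.042, 0.453, 0, -68.411, -14.817], TCP at [0.221, 0.585, 0.223] pointing down, gripper open.
Joint ranges: [-179.83, 179.83], [-69.29, 118.12], [-61.27, 80.66], [-181.25, 117.63], [-171.15, -9.14], [-177.46, 177.46]. Speed limits (degrees/s): [159.86, 159.86, 180, 180, 180, 180].

INTERFACE

Orientations are given as [roll, pitch, yaw] about the fixed x, y, z axes, in that order (R = Rz(yaw) Ry(pitch) Rx(roll)).
In Python, from workcell import env gives the robot as it stands. The module is installed in compiled form; this text tells all that it offers. Calls block until the motion is done:
- env.goto(position, orientation): joint-space move of the TCP to a pose.
- env.move_straight(position, rotation=None, rate=0.15, force_limit=None): straight line of the TCP; rotation=None keeps the orientation; rate is the mean speed in m/s. With force_limit (N) it stops when the force on the tool has changed by that much, and returns True; else False.
- env.set_joints(angles): joint-space move.
- env.gripper_to(opening, grasp_force=None): opening from 0.0 (shut) to 1.0 (fully open); grasp_force is the grip in N (None keeps the last); returns when the fingers have stopped.
- env.dwell(seconds).
- env.inverse_kinematics(position, orientation): joint angles nearest the present ones, or None.
- env.read_state(): the state.
- env.grab_frame(name): name is "side" or "top" or "wrist"; returns a dict with "image" (420x560x3 uint8, blue, green, red), "fx", "fy", "cx", "cy" (pixels), "D" ([k1, k2, p1, p2, k3] as OpenCV has them; the pictures are not rectified), "position" and "orientation" of the camera in the world. Camera axes: x right, y up, looking along -z (the intrinsics and any distortion apply to the point x, -y, -z); pixel columns grow to the right and rows downward; lengths in m; the calibration is good to about 2 mm. A picture is of the moment at which its call begins. There is no depth.
A pose or a line that the arm cannot do raises env.Unreachable and nothing moves.
- env.close_job(): hands the job in; it is judged then, once.
Trained networks look in a picture, given as the dict that the camera call returned (one of the last four; its "shot" number tells which), for a name from the list of things; names that differ only in an ending like _2 or _b are one class to them, and where a whole thing is asked for, a point or a joint stands for the part that bears it (a point fixed in the world has none). Each returns a list of dicts, best first, with "score" (0 to 1); they miss things now and then, are a little off and sometimes report something else, mostly with a low value. They report only what shows in the picture. A call takes as long as a camera call. They do not tell look-alikes from the thing itself.
- env.search_frame(picture, thing): "xyz" ([x, y, z] in m, in world coordinates, good to about 4 mm: the middle of the surface that is visible of it).
- env.trace(picture, thing): "mask" (420x560 bool, what is visible of it).
The state is a dict: "clock": time; "joint_positions": joint angles; "qvel": joint speeds; "joint_torque": joint torques, N m; "position": TCP position; "tool_rot": TCP orientation; "force": force on the tool from outside, world axes, zero at the start; "wrist_torque": the same for the moment, N m; "opening": opening from 0.0 (shut) to 1.0 (fully open); "finger_force": force on a finger pad.
Only numpy, scipy, OpenCV 4.12 (cv2) and the standard library are available. Lean on these libraries where they do the work, as an engineer would, in place of code of your own. Each camera call takes 0.05 s, during which the arm holds its last target. There are 200 camera calls.

TASK

The freshly glued brooch on the aluminium plate must be kept free of dust while it sets. Turn the green glass tumbler over and stand it mouth-down on the plate as a dust cover, with the brooch in the middle underneath and the rim flat on the plate. The glass is thin, so hold it with a light grip and put it down softly without dropping it; do not touch or shift the brooch, and leave the other things on the bench where they are.

Things in the scene. Friction and masses are not known exactly. Their poses are not given: they have to be found in the camera images.
- cup: the thin straight-sided tumbler of green glass, 84 mm tall, about 130 g, mouth-up at the start; twelve flat panels round it, one facing its x axis: 64 mm across the flats, 66 mm across the corners, wall 3 mm, bottom 6 mm. Laid on its side it rests still on a panel. It can crack if gripped with over 60 N. Origin: centre of the foot's underside; z points from foot to mouth
- cup_rim (a point): centre of the tumbler's mouth, 84 mm from the foot along the tumbler's z
- plate: the flat aluminium plate fixed on the mat, 200 mm along its x, 150 mm along its y, 20 mm thick, with strips of cream masking tape near its edges. Origin: centre of its underside; z up, its face is 20 mm above that
- brooch: the brooch lying loose on the plate: a round brass disc 34 mm across with a domed blue stone in claws, 14.5 mm high in all. Origin: centre of its underside; z up
- jar: bystander: closed amber jar with an aluminium lid, 68 mm across and 85 mm tall, upright on the mat. Origin: centre of its underside; z up
- block: bystander: black sanding block with a brown underside, 100 mm along x, 66 mm along y, 32 mm high, flat on the mat. Origin: centre of its underside; z up
- carton: bystander: white carton with orange stripes, an 85 mm square 80 mm high, on the bench beyond the mat. Origin: centre of its underside; z up
- mat: the flat purple rubber bench mat that covers the whole working area, 3 mm thick, 400 mm along x and 960 mm along y, fixed to the bench; the tumbler, the plate, the jar and the block stand on it. Origin: centre of its underside, on the bench top at z = 0; its face is at z = 3 mm
Mind the look-alikes: they are no part of the job. What is meant by the cup is not pink or purple, and is the smaller of those in its own colour.

How it is judged (in metres and radians):
At the end, for the whole second after the job is handed in: The tumbler stands mouth-down and at rest on the plate (within about 5 degrees of upright, its rim within 3.5 mm of the plate's face), the middle of its mouth within 11 mm of the middle of the brooch, and the brooch within 4 mm of where it was (angle between cup's own z axis and vertical above 3.05 rad and z of cup_rim in the frame of plate between 0.0175 and 0.0235 m and horizontal distance between cup_rim and brooch below 0.011 m and linear speed of cup below 0.01 m/s and distance of brooch from where it was at the start of the episode below 0.004 m); the robot touches nothing.
It fails at once if the brooch was touched by the tumbler or the robot, or shifted by more than 4 mm (contact force between any of cup, the arm, the fingers and brooch above 0.5 N or distance of brooch from where it was at the start of the episode above 0.004 m).
It fails at once if the tumbler was knocked or pressed on the mat or the plate with more than 40 N (contact force between cup and plate above 40 N or contact force between cup and mat above 40 N).
It fails at once if the tumbler was dropped: it came down on the plate mouth-down, or on the mat on its side, faster than 0.3 m/s ((angle between cup's own z axis and vertical above 2.6 rad and height (world z) of cup_rim below 0.03 m and linear speed of cup above 0.3 m/s) or (height (world z) of each of cup_rim, cup below 0.042 m and linear speed of cup above 0.3 m/s)).
It fails at once if the tumbler was squeezed with more than 75 N a finger (150 N in all) (contact force between the fingers and cup above 150 N).
It fails at once if the jar, the sanding block or the carton was shifted by more than 20 mm or tipped (distance of any of jar, block, carton from where it was at the start of the episode above 0.02 m or angle between any of jar, block, carton's own z axis and vertical above 0.3 rad).
It also fails if it takes over 54 s, if anything falls off the work surface, if the arm or the gripper's body presses on something with over 40 N, if the wrist force passes 120 N, or if a joint passes its speed limit or range.

## Working session

There is one attempt and no reset: what is moved stays moved. The work goes in short steps, each a Python script; the robot and the scene stay as the last script left them, time stands still between calls to the robot, and variables do not carry over. Pictures are saved under pics/ and viewed, at most 10 in all, crops included, and the job is handed in when it is done.

```bash
mkdir -p pics
cat > h.py <<'E'
import numpy as np, cv2
from scipy.spatial.transform import Rotation as R
from workcell import env
def cam(f):
    return np.array(f["position"]), f["orientation"]
def camR(f):
    o=np.array(f["orientation"],float)
    return o if o.shape==(3,3) else (R.from_euler('xyz',o,degrees=True).as_matrix())
def ray(f,px):
    K=np.array([[f["fx"],0,f["cx"]],[0,f["fy"],f["cy"]],[0,0,1.]])
    u=cv2.undistortPoints(np.array(px,float).reshape(-1,1,2),K,np.array(f["D"],float)).reshape(-1,2)
    d=np.c_[u[:,0],-u[:,1],-np.ones(len(u))]
    return np.array(f["position"]),d@camR(f).T
def onz(f,px,z):
    p,d=ray(f,px); return p+d*((z-p[2])/d[:,2])[:,None]
def proj(f,P):
    K=np.array([[f["fx"],0,f["cx"]],[0,f["fy"],f["cy"]],[0,0,1.]])
    c=(np.atleast_2d(P)-np.array(f["position"]))@camR(f)*np.array([1,-1,-1])
    return cv2.projectPoints(c,np.zeros(3),np.zeros(3),K,np.array(f["D"],float))[0].reshape(-1,2)
E
python3 - <<'E'
from h import *
ims=[]
for n in ("side","top"):
    f=env.grab_frame(n); ims.append(f["image"]); print(n,f["position"],f["orientation"],f["D"],f["fx"])
    for t in ("cup","plate","brooch","jar","block","carton"):
        for r in env.search_frame(f,t):
            print(t,np.round(r["xyz"],3),round(r["score"],2),np.round(proj(f,r["xyz"])[0]))
    cv2.imwrite(f"pics/{n}0.png",f["image"])
s=env.read_state(); print(s["clock"],s["tool_rot"],s["force"])
E
```

```text
side [ 0.25067661 -0.5339351   0.7874791 ] [ 42.68219971   0.52279655 -23.73005431] [-0.00977208  0.          0.          0.          0.        ] 381.4984085290176
cup [0.467 0.129 0.059] 0.88 [254. 206.]
cup [0.392 0.214 0.057] 0.73 [216. 194.]
cup [0.235 0.275 0.053] 0.66 [155. 197.]
cup [0.63  0.045 0.077] 0.65 [324. 204.]
plate [ 0.54  -0.206  0.021] 0.77 [340. 308.]
brooch [ 0.557 -0.209  0.036] 0.44 [348. 303.]
jar [0.631 0.254 0.065] 0.78 [290. 160.]
block [0.461 0.332 0.034] 0.97 [228. 168.]
carton [ 0.772 -0.031  0.071] 0.91 [387. 209.]
top [0.38880091 0.06734836 1.43204142] [ 5.42712046e+00  5.64563907e-02 -8.96206501e+01] [-0.04275746  0.          0.          0.          0.        ] 546.2265587342465
cup [0.397 0.241 0.012] 0.94 [219. 259.]
cup [0.477 0.148 0.007] 0.93 [256. 229.]
cup [0.228 0.3   0.023] 0.77 [195. 325.]
plate [ 0.545 -0.196  0.02 ] 0.66 [387. 203.]
brooch [ 0.561 -0.209  0.03 ] 0.56 [393. 196.]
jar [ 0.546 -0.196  0.019] 0.62 [388. 203.]
jar [0.634 0.268 0.087] 0.56 [206. 163.]
block [0.635 0.272 0.088] 0.61 [205. 163.]
carton [ 0.78  -0.012  0.079] 0.79 [318. 108.]
carton [0.465 0.343 0.035] 0.72 [179. 232.]
0.7 [-1.79998696e+02  6.42877545e-04 -2.07289217e+01] [-1.1008747  -0.96246983  0.44531007]
```

View pics/side0.png

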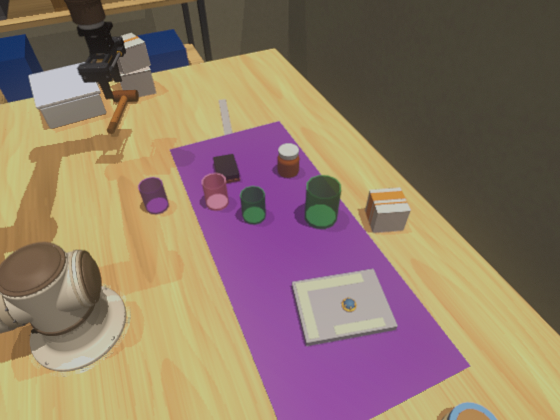

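View pics/top0.png

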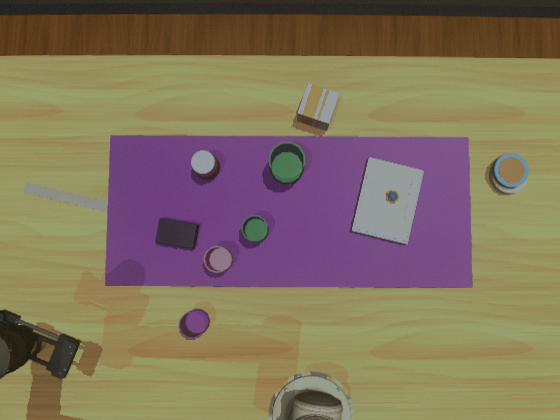

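The candidates are: small green (side 254,206; top 256,229), large green (side 322,202; top 287,162), pink (216,194), purple (155,197). The small green one fits, since it is the smaller of the two greens. I'll confirm that from close by with the wrist camera and measure the brooch as well.

```bash
cat >> h.py <<'E'
from scipy.optimize import minimize
def prism(r,h0,h1,n=12):
    a=np.radians(15+30*np.arange(n)) if n==12 else np.linspace(0,2*np.pi,n,endpoint=False)
    return np.r_[tuple(np.c_[r*np.cos(a),r*np.sin(a),np.full(n,h)] for h in (h0,h1))]
def fit(views,pts,mk,x0,step):
    """views: (frame,mask); mk(x)->(R,t); maximise mean IoU of hull silhouette (4x supersampled by shift)"""
    def cost(x):
        Rm,t=mk(x); c=0
        for f,m in views:
            h=cv2.convexHull(proj(f,pts@Rm.T+t).astype(np.float32))
            im=np.zeros(m.shape,np.uint8)
            cv2.fillConvexPoly(im,np.round(h*16).astype(np.int32),255,cv2.LINE_AA,4)
            a=im/255.; c+=np.minimum(a,m).sum()/np.maximum(a,m).sum()
        return -c/len(views)
    x0=np.array(x0,float); s=np.vstack([x0]+[x0+step*np.eye(len(x0))[i] for i in range(len(x0))])
    r=minimize(cost,x0,method="Nelder-Mead",options=dict(initial_simplex=s,xatol=1e-4,fatol=1e-4))
    return r.x,-r.fun
def mask_at(f,thing,P):
    """traced mask of the thing covering/nearest the expected point"""
    p=proj(f,P)[0]; best=None
    for r in env.trace(f,thing):
        ys,xs=np.nonzero(r["mask"]); d=np.hypot(xs.mean()-p[0],ys.mean()-p[1])
        if best is None or d<best[0]: best=(d,r["mask"],r["score"])
    return best
CUP=prism(.033,0,.084); BR=prism(.017,0,.003,36)
up=lambda z: (lambda x:(np.eye(3),np.array([x[0],x[1],z])))
E
cat > look.py <<'E'
from h import *
def show(f,P,n):
    u,v=proj(f,P)[0].astype(int); c=f["image"][max(v-110,0):v+110,max(u-140,0):u+140]
    cv2.imwrite(n,cv2.resize(c,None,fx=2.5,fy=2.5,interpolation=cv2.INTER_CUBIC))
E
python3 - <<'E'
from look import *
C=[.477,.143,.045]; B=[.559,-.209,.03]
vc=[];vb=[]
def add(n):
    f=env.grab_frame(n)
    for t,P,v in(("cup",C,vc),("brooch",B,vb)):
        p=proj(f,P)[0]
        if not(20<p[0]<540 and 20<p[1]<400): continue
        m=mask_at(f,t,P)
        if m: print(n,t,np.round(m[0],1),m[1].sum(),round(m[2],2)); v.append((f,m[1])) if m[0]<25 else 0
    return f
add("side");add("top")
env.goto([.40,.10,.33],[180,0,-20]); f=add("wrist"); show(f,C,"pics/w1.png"); print(f["position"],f["orientation"],proj(f,C))
env.goto([.49,-.2,.30],[180,0,-20]); f=add("wrist"); cv2.imwrite("pics/w2.png",f["image"]); print(f["position"],proj(f,B))
for i in [None]+list(range(len(vc))):
    print("cup",i,fit(vc if i is None else vc[i:i+1],CUP,up(.003),C[:2],.01))
for i in [None]+list(range(len(vb))):
    print("br",i,fit(vb if i is None else vb[i:i+1],prism(.017,.0,.006,36),up(.023),B[:2],.01))
print(env.read_state()["clock"])
def chk(p,o):
    try: return env.inverse_kinematics(p,o) is not None
    except Exception as e: return str(e)
E
```

```text
side cup 2.7 862 0.77
side brooch 1.1 172 0.66
top cup 2.5 524 0.79
top brooch 2.5 141 0.58
wrist cup 92.1 2749 0.96
[0.47413321 0.0735849  0.49270265] [-1.65083565e+01 -4.83180674e-02 -1.09979747e+02] [[229.79496673 125.59768358]]
wrist cup 19.5 825 0.82
wrist brooch 2.7 524 0.62
[ 0.56403421 -0.22634364  0.46323553] [[269.05963613 117.85087944]]
cup None (array([0.47310045, 0.14621371]), np.float64(0.6439589481743995))
cup 0 (array([0.47012828, 0.14430173]), np.float64(0.9220056530443997))
cup 1 (array([0.47439762, 0.14686225]), np.float64(0.8237441120619499))
cup 2 (array([0.47552043, 0.1411461 ]), np.float64(0.22885910421131647))
br None (array([ 0.56156679, -0.20677   ]), np.float64(0.7668969200160142))
br 0 (array([ 0.55839656, -0.20752482]), np.float64(0.7867016591468785))
br 1 (array([ 0.56455991, -0.20641854]), np.float64(0.8422741754122939))
br 2 (array([ 0.56125689, -0.20762829]), np.float64(0.8191666104697856))
4.3583
```

View pics/w1.png

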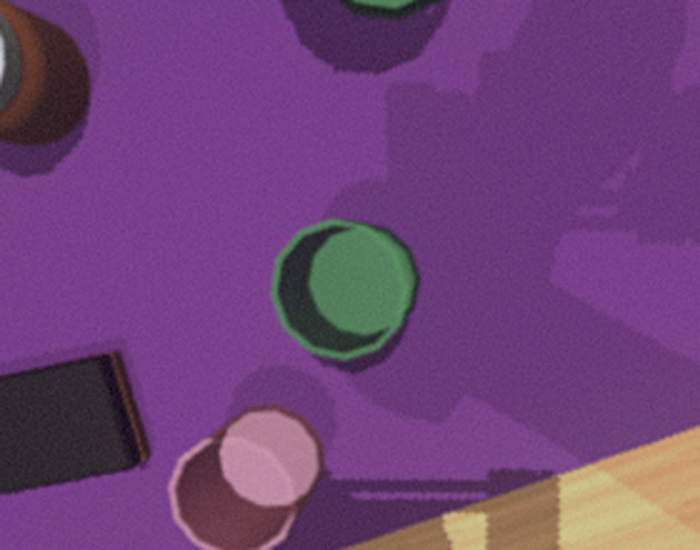

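View pics/w2.png

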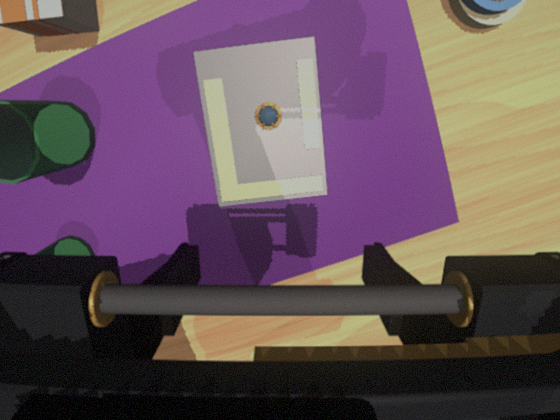

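w1: the small green tumbler at about frame (227,130) is a green twelve-panel glass, and the larger green one is at the top edge. w2: the plate is clear and the brooch is at (268,116). The small green one is confirmed. Next: panel yaw and reachability for a 45° lay-down and re-grasp plan.

```bash
cat >> h.py <<'E'
def ud(deg): return np.array([np.cos(np.radians(deg)),np.sin(np.radians(deg)),0])
def pose(G,udeg,sgn,s=1,tilt=45):
    """grasp point G, in-plane heading u; sgn=+1: approach = sin(tilt)*u down; -1: opposite. y = s*(z x u)"""
    u=ud(udeg); t=np.radians(tilt); a=sgn*np.sin(t)*u-np.array([0,0,np.cos(t)])
    y=s*np.cross([0,0,1],u); M=np.c_[np.cross(y,a),y,a]
    return np.array(G)+.019*a, R.from_matrix(M).as_euler('xyz',degrees=True), a
E
python3 - <<'E'
from h import *
f=env.grab_frame("wrist")
f["position"]=np.array([0.47413321,0.0735849,0.49270265]); f["orientation"]=np.array([-16.5083565,-.0483180674,-109.979747])
c=cv2.imread("pics/w1.png"); b,g,r=[c[...,i].astype(int) for i in range(3)]
m=((g>r+12)&(g>b-5)).astype(np.uint8); m[:200]=0
m=cv2.morphologyEx(m,cv2.MORPH_CLOSE,np.ones((7,7)))
cn=max(cv2.findContours(m,0,2)[0],key=cv2.contourArea)[:,0]; hull=cv2.convexHull(cn)[:,0]; print(hull.min(0),hull.max(0))
px=(hull+.5)/2.5-.5+np.array([89,15])
P=onz(f,px,.087)[:,:2]
# densify the hull, keep as polygon in rim plane
Q=np.vstack([np.linspace(P[i],P[(i+1)%len(P)],20,endpoint=False) for i in range(len(P))])
(cx,cy),rr=cv2.minEnclosingCircle(P.astype(np.float32)); print("circle",cx,cy,rr)
import itertools
def cost(x,yaw):
    d=Q-x[:2]; a=np.arctan2(d[:,1],d[:,0])-np.radians(yaw)
    w=(a+np.pi/12)%(np.pi/6)-np.pi/12
    return np.abs(np.hypot(*d.T)*np.cos(w)-.032).mean()
for yaw in range(0,30,3):
    r=minimize(cost,[cx,cy],args=(yaw,),method="Nelder-Mead"); print(yaw,np.round(r.x,4),round(r.fun*1e3,3))
f2=env.grab_frame("side")
C=[.475,.145]
L=[.45,-.02,.036]
def ik(n,G,u,sg,s):
    out=[]
    for back in (0,.12):
        p,o,a=pose(G,u,sg,s)
        try: q=env.inverse_kinematics(p-back*a,o)
        except Exception: q=None
        out.append(None if q is None else np.round(q).astype(int).tolist())
    if None not in out: print(n,u,s,out)
for s in(1,-1):
    for u in (45,60,75,90): ik("pick",[*C,.055],u,1,s)
    for u in (-60,-90,-120,180,90,0):
        ik("lay",L,u,-1,s); ik("regr",L,u,1,s)
    for u in (-60,-90,-120,-150,180,150,90): ik("place",[.5612,-.2072,.077],u,-1,s)
E
```

```text
[271 219] [416 359]
circle 0.47384709119796753 0.14229246973991394 0.03508139029145241
0 [0.4732 0.144 ] 1.153
3 [0.4732 0.1438] 1.214
6 [0.4731 0.1437] 1.279
9 [0.4731 0.1434] 1.323
12 [0.4731 0.1434] 1.342
15 [0.4731 0.1434] 1.332
18 [0.4731 0.1435] 1.301
21 [0.4731 0.1438] 1.252
24 [0.4732 0.144 ] 1.184
27 [0.4732 0.1442] 1.134
pick 45 1 [[2, 21, -32, -87, -29, 30], [1, 4, -36, -66, -32, 6]]
pick 60 1 [[2, 23, -27, -74, -39, 29], [-5, 10, -29, -61, -47, 17]]
pick 75 1 [[2, 26, -22, -65, -48, 31], [-6, 16, -21, -55, -59, 23]]
pick 90 1 [[4, 29, -17, -57, -57, 35], [-5, 22, -13, -49, -69, 29]]
lay -60 1 [[-7, 38, -8, -35, -77, -125], [-12, 35, 3, -32, -91, -129]]
lay -90 1 [[-14, 33, -16, -49, -65, -135], [-22, 27, -10, -42, -78, -140]]
regr -90 1 [[34, 32, -51, 50, -50, 98], [46, 26, -39, 33, -65, 109]]
lay -120 1 [[-20, 27, -26, -65, -50, -140], [-28, 17, -24, -54, -61, -149]]
regr -120 1 [[31, 37, -31, 23, -64, 101], [35, 35, -17, 18, -81, 105]]
regr 180 1 [[12, 42, -8, -9, -84, 82], [11, 43, 9, -8, -101, 81]]
lay 90 1 [[34, 32, -51, 50, -50, -82], [46, 26, -39, 33, -65, -71]]
re
[... 1239 characters left out ...]
 [[12, 42, -8, -9, -84, -98], [11, 43, 9, -8, -101, -99]]
lay 90 -1 [[34, 32, -51, 50, -50, 98], [46, 26, -39, 33, -65, 109]]
regr 90 -1 [[-14, 33, -16, -49, -65, -135], [-22, 27, -10, -42, -78, -140]]
lay 0 -1 [[12, 42, -8, -9, -84, 82], [11, 43, 9, -8, -101, 81]]
place -60 -1 [[-19, 47, 19, -28, -98, 55], [-23, 50, 38, -28, -114, 50]]
place -90 -1 [[-26, 41, 11, -40, -85, 39], [-32, 41, 22, -37, -98, 35]]
place -120 -1 [[-30, 34, -1, -51, -66, 27], [-37, 30, 4, -46, -77, 23]]
place -150 -1 [[-30, 27, -13, -63, -44, 16], [-37, 18, -14, -55, -53, 10]]
place 180 -1 [[-25, 22, -21, -77, -18, 4], [-22, 7, -29, -56, -19, -20]]
place 90 -1 [[5, 32, -42, 69, -49, 112], [18, 25, -35, 51, -60, 123]]
```

Run:
```python
from h import *
C=[.473,.1448]; u1=88
p,o,a=pose([*C,.055],u1,1,1)
env.gripper_to(1.0,18)
env.goto(p-.12*a+[0,0,.10],o)
env.move_straight(p-.12*a,rate=.2)
print("hit",env.move_straight(p,rate=.1,force_limit=5))
f=env.grab_frame("wrist"); cv2.imwrite("pics/w3.png",f["image"])
s=env.read_state(); print(s["clock"],s["position"],p,s["opening"],s["force"])
```

```text
hit False
7.7833 [0.47384928 0.15787776 0.04203004] [0.47346888 0.15822684 0.04156497] 0.997883535351473 [-0.29326279  0.06444963  0.14626941]
```

View pics/w3.png

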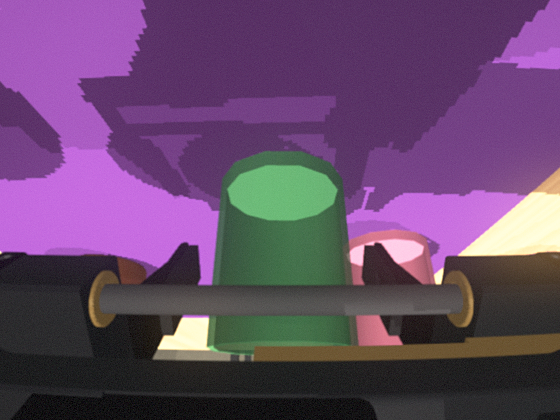

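The tumbler is centred between the fingers (215–350 against finger tips at 200 and 363). Gripping, lifting and laying it down.

Run:
```python
from h import *
env.gripper_to(0.0,18)
s=env.read_state(); print(s["clock"],s["opening"]*.087,s["finger_force"],s["force"])
if .058<s["opening"]*.087<.070:
    P=np.array(s["position"]); env.move_straight(P+[0,0,.01],rate=.05); env.move_straight(P+[0,0,.17],rate=.2)
    s=env.read_state(); print(s["clock"],s["opening"]*.087,s["finger_force"],s["force"])
    p,o,a=pose([.45,-.02,.036],-110,-1,1)
    env.goto(p+[0,0,.12],o)
    env.move_straight(p+[0,0,.012],rate=.12)
    f=env.grab_frame("side"); cv2.imwrite("pics/s4.png",f["image"][100:330,130:430])
    print("contact",env.move_straight(p-[0,0,.004],rate=.02,force_limit=3))
    s=env.read_state(); print(s["clock"],np.array(s["position"])-p,s["opening"]*.087,s["finger_force"],s["force"])
```

```text
8.325 0.06395248256069219 17.987655140714196 [ 0.61153921 -0.46653629  1.33907476]
9.625 0.06350348100891018 17.984587461833144 [-0.4084643   0.40997722 -0.77612435]
contact True
13.825 [-1.22397149e-04  4.95703199e-05 -2.50258190e-04] 0.06407344652647759 17.991895249807843 [ 0.44849294 -1.37253132  2.98056679]
```

View pics/s4.png

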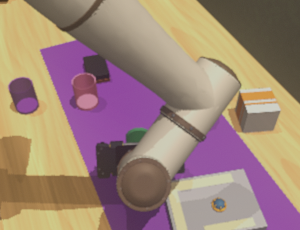

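s4 shows the arm over the lay-down spot and hiding the tumbler. The brooch is untouched at crop (218,204). Contact came within 1 mm of the expected axis height, so I'll release, retreat and look.

Run:
```python
from look import *
s=env.read_state()
env.gripper_to(1.0,18)
p,o,a=pose([.45,-.02,.036],-110,-1,1)
P=np.array(s["position"])
env.move_straight(P-.14*a,rate=.15)
env.move_straight(P-.14*a+[0,0,.1],rate=.25)
u=ud(-110); F=np.array([.45,-.02,.035])-.052*u; M=F+.042*u
p2,o2,a2=pose(F+.030*u,-110,1,-1)
env.goto(p2-.14*a2+[0,0,.08],o2)
vs=[]
f=env.grab_frame("wrist"); show(f,M,"pics/w5.png"); cv2.imwrite("pics/w5f.png",f["image"])
for n in("wrist","side","top"):
    f=env.grab_frame(n); m=mask_at(f,"cup",M)
    if m: print(n,m[0],m[1].sum(),m[2]); 
    if m and m[0]<25: vs.append((f,m[1]))
def mk(x):
    c=ud(x[2]*1000-110); y=np.cross([0,0,1],c)
    return np.c_[y,[0,0,1],c][:, [1,0,2]]*[1,-1,1], np.array([x[0],x[1],.035])
print("exp foot",F)
for i in [None]+list(range(len(vs))):
    print(fit(vs if i is None else vs[i:i+1],CUP,mk,[F[0],F[1],0],.008))
print(env.read_state()["clock"])
```

```text
wrist 0.7175743768111157 5325 0.76
side 1.4462933539237766 998 0.97
top 0.6688008612818914 891 0.66
exp foot [0.46778505 0.02886402 0.035     ]
(array([0.46746668, 0.02908129, 0.00092992]), np.float64(0.9068961552035052))
(array([4.67741471e-01, 2.78585882e-02, 3.22711236e-04]), np.float64(0.9741902786511369))
(array([ 0.46580768,  0.03054962, -0.00148265]), np.float64(0.873995587113271))
(array([0.46914645, 0.03109369, 0.00101381]), np.float64(0.9329148489793201))
17.9083
```

View pics/w5f.png

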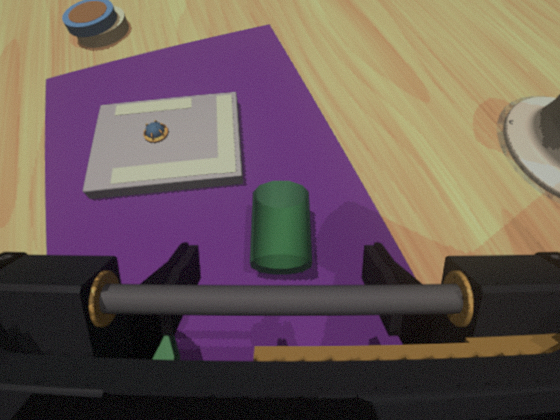

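The wrist view shows the tumbler lying at (281,227) with its foot toward the gripper. The fit agrees with the expected pose to about 1 mm. Re-gripping near the foot, then flipping above the plate.

Run:
```python
from h import *
u=ud(-110); F=np.array([.4677,.0286,.036]); B=np.array([.5613,-.2073])
p,o,a=pose(F+.030*u,-110,1,-1)
env.move_straight(p-.14*a,o,rate=.2)
print("hit",env.move_straight(p,rate=.12,force_limit=5))
env.gripper_to(0.0,18)
s=env.read_state(); print(s["clock"],s["opening"]*.087,s["finger_force"],np.array(s["position"])-p)
if .058<s["opening"]*.087<.070:
    P=np.array(s["position"]); env.move_straight(P+[0,0,.01],rate=.05); env.move_straight(P+[0,0,.17],rate=.2)
    q,o,a=pose([*B,.023+.054],-100,-1,-1)
    env.goto(q+[0,0,.15],o)
    env.move_straight(q+[0,0,.035],rate=.12)
    f=env.grab_frame("side"); cv2.imwrite("pics/s6.png",cv2.resize(f["image"][180:380,230:470],None,fx=2.5,fy=2.5))
    f=env.grab_frame("wrist"); cv2.imwrite("pics/w6.png",f["image"])
    s=env.read_state(); print(s["clock"],s["opening"]*.087,s["finger_force"],np.array(s["position"])-q)
    m=mask_at(f,"cup",[*B,.09]); print(m and (m[0],m[1].sum(),m[2]))
    if m:
        # inverted cup: foot up; fit x,y of axis with rim height z=.058, and tilt in gripper plane
        y=np.cross([0,0,1],ud(-100))
        def mk(x):
            Rm=R.from_rotvec(y*x[2]*10).as_matrix()
            G=np.array([x[0],x[1],.112]); return Rm@np.diag([1,-1,-1]),G+Rm@np.array([0,0,.030])
        print(fit([(f,m[1])],CUP,mk,[*B,0],.006))
```

```text
hit False
20.3083 0.06380729777951129 17.999441328124135 [7.33130638e-05 1.38945366e-04 8.02167669e-05]
24.2333 0.06363091540114002 17.99928165953645 [ 0.00051849 -0.00030414  0.03611838]
(np.float64(10.803951217398978), np.int64(21363), 0.77)
(array([ 0.5627852 , -0.20499184, -0.0060937 ]), np.float64(0.8033836541731402))
```

View pics/s6.png

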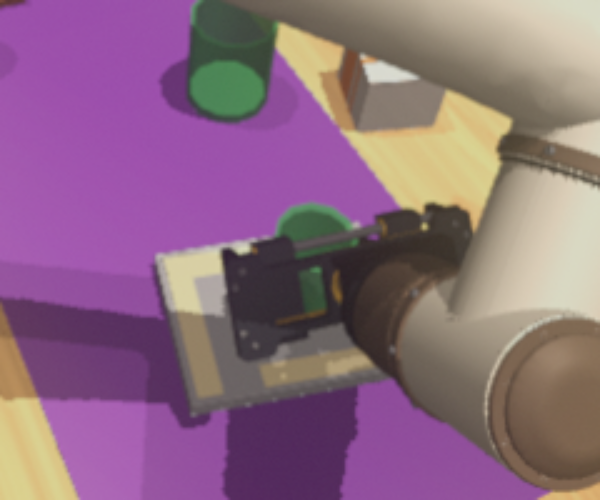

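View pics/w6.png

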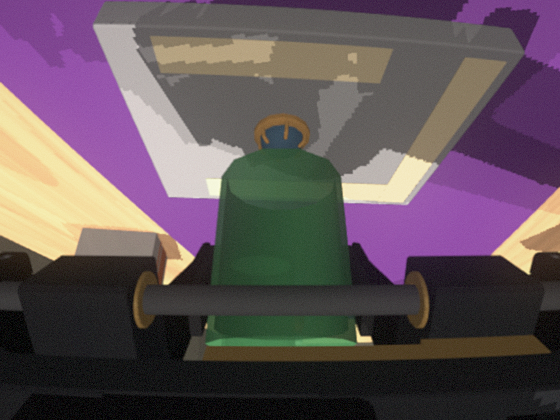

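w6 shows the mouth-down tumbler with the brooch straight ahead: brooch centre column about 282, tumbler about 283. I'll check the depth direction numerically, then lower gently.

Run:
```python
from h import *
B=np.array([.5613,-.2073])
f=env.grab_frame("wrist")
ring=proj(f,prism(.017,.0,.003,36)+[*B,.023]); print("ring pred x",ring[:,0].min(),ring[:,0].max(),"top",ring[:,1].min(),"(seen 254-310, 114)")
cup=proj(f,CUP*[1,1,-1]+[*B,.058+.084]); print("cup rim top pred",cup[:,1].min(),"x",cup[:,0].min(),cup[:,0].max(),"(seen 148; 207-357)")
q,o,a=pose([*B,.077],-100,-1,-1)
env.move_straight(q+[0,0,.008],rate=.06)
print("contact",env.move_straight(q-[0,0,.005],rate=.012,force_limit=2.5))
s=env.read_state(); print(s["clock"],np.array(s["position"])-q,s["opening"]*.087,s["force"])
```

```text
ring pred x 254.81222541960972 310.9882775316933 top 113.00005522313057 (seen 254-310, 114)
cup rim top pred 143.30418000574468 x 207.81438049771634 356.8698100840049 (seen 148; 207-357)
contact True
25.6417 [-5.07194893e-05  5.05077843e-05  2.38903533e-06] 0.06405517538411552 [-0.47618987 -0.92294972  4.67364374]
```

The ring prediction agrees to about 1 px, and contact came exactly at the expected height. Releasing, backing off and checking.

Run:
```python
from look import *
B=np.array([.5613,-.2073])
q,o,a=pose([*B,.077],-100,-1,-1)
env.gripper_to(1.0,18)
P=np.array(env.read_state()["position"])
env.move_straight(P-.14*a,rate=.1)
env.move_straight(P-.14*a+[0,0,.12],rate=.2)
f=env.grab_frame("wrist"); show(f,[*B,.065],"pics/w7.png")
vs=[]
env.set_joints([60]+list(env.read_state()["joint_positions"][1:]))
for n in("side","top"):
    g=env.grab_frame(n); m=mask_at(g,"cup",[*B,.065]); print(n,m[0],m[1].sum(),m[2]); vs.append((g,m[1]))
m=mask_at(f,"cup",[*B,.065]); print(m[0],m[2]); vs.append((f,m[1]))
mk=lambda x:(np.diag([1,-1,-1.]),np.array([x[0],x[1],.107]))
for i in [None,0,1,2]: print(fit(vs if i is None else vs[i:i+1],CUP,mk,B,.006))
s=env.read_state(); print(s["clock"],s["opening"],s["position"])
```

```text
side 0.6590656002950882 1270 0.96
top 1.2858078859242663 678 0.7
1.855855856030825 0.61
(array([ 0.56191707, -0.20519117]), np.float64(0.9154779691631293))
(array([ 0.55970138, -0.20624977]), np.float64(0.91937185579529))
(array([ 0.56323971, -0.20415496]), np.float64(0.8759331241986408))
(array([ 0.56199664, -0.2058032 ]), np.float64(0.9733000000681384))
32.175 0.9980014140014473 [0.24110827 0.56894958 0.27950146]
```

View pics/w7.png

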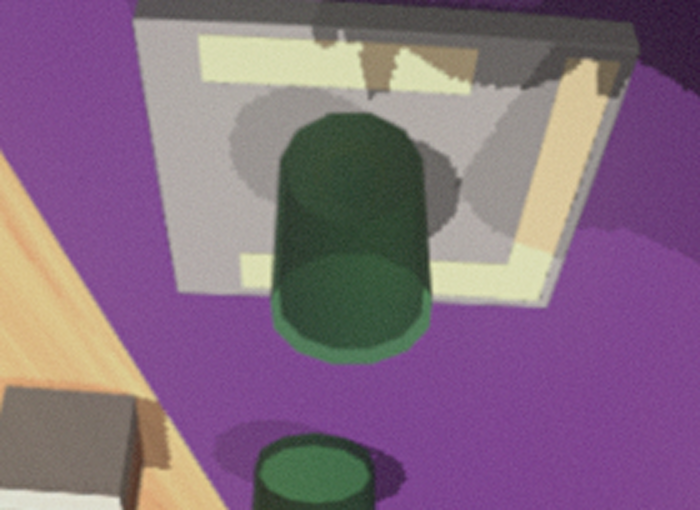

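w7 shows the tumbler upright and mouth-down on the plate at crop (352,235). The upright model fits at 0.97 IoU and puts the mouth centre about 2 mm from the brooch, with the arm clear. Handing in.

```bash
python3 -c "
from h import *
print(env.close_job())"
```

```text
the job is handed in; nothing more can be done
None
```

The green tumbler stands mouth-down on the plate over the brooch, with its centre about 2 mm off by my camera measurement; the job was handed in at about 32 s, and no verdict was reported back.

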